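# Even the joints of a tile panel with spacer and wedge, and hold it tight

## Robot

A 6-joint arm with a two-finger parallel gripper is mounted at the origin on a cart in front of the work surface, level with it; the furniture and walls round the work are solid. World frame = base frame: x ahead of the robot, y to its left, z up, the work surface at z = 0. Lengths are in m, angles in rad, forces in N, time in s.
With the tool pointing down it reaches from about 0.4 to 0.825 m from the base axis. Payload 7 kg.
Tool frame: the origin (TCP) lies midway between the tips of the shut fingers; the grasp point (between the pads) lies 19 mm behind it; z points along the fingers, y is the line along which they close (so a half turn about z gives the same grasp; the last joint's range is limited). The gripper opens to 85 mm and grips with 20 to 120 N. Pads are 22 mm wide; open, the fingers measure 114 mm over their backs; the gripper's body (76 mm by 85 mm) begins 54 mm behind the grasp point. The pads swing forward as they close: fully open they stand 13 mm farther back than shut.
Start: joints at [1.486, 0.359, 0.012, 0, -1.224, -0.288], TCP at [0.246, 0.629, 0.231] pointing down, gripper open.
Joint ranges: [-3.07, 3.07], [-1.43, 2.12], [-1.02, 1.25], [-3.03, 1.67], [-3.05, -0], [-3.03, 3.03]. Speed limits (rad/s): [2.39, 2.39, 3.01, 3.14, 3.14, 3.14].

## Interface

Orientations are given as a unit quaternion [w, x, y, z].
In Python, from station import robot gives the robot as it stands. The module is installed in compiled form; this text tells all that it offers. Calls block until the motion is done:
- robot.goto(position, orientation): joint-space move of the TCP to a pose.
- robot.move_straight(position, rate=0.15, frame=None, max_force=None): straight line of the TCP; frame=None keeps the orientation; rate is the mean speed in m/s. With max_force (N) it stops when the force on the tool has changed by that much, and returns True; else False.
- robot.move_j(angles): joint-space move.
- robot.let_go() and robot.grasp(f_grip=None): open the fingers fully, or close them until they stop; f_grip is the grip in N (None keeps the last).
- robot.wait(seconds).
- robot.solve_ik(position, orientation): joint angles nearest the present ones, or None.
- robot.state(): the state.
- robot.read_camera(name): name is "side" or "top"; returns the picture (480x640x3 uint8, red, green, blue); there is no depth.
- robot.get_calibration(name): a dict with "mtx" (3x3 intrinsics, pixels), "camera_from_world" (4x4, takes a point from world to camera coordinates). Camera axes: x right, y up, looking along -z (the intrinsics and any distortion apply to the point x, -y, -z); pixel columns grow to the right and rows downward; lengths in m; the calibration is good to about 2 mm. A picture is of the moment at which its call begins. get_calibration takes no time and is no camera call.
A pose or a line that the arm cannot do raises robot.MotionError and nothing moves.
- robot.job_done(): hands the job in; it is judged then, once.
The state is a dict: "time": time; "joints": joint angles; "joint_velocities": joint speeds; "effort": joint torques, N m; "tcp_pos": TCP position; "orientation": TCP orientation; "wrist_force": force on the tool from outside, world axes, zero at the start; "ft_torque": the same for the moment, N m; "finger_gap": finger opening in m; "gripper_force": force on a finger pad.
Only numpy, scipy, OpenCV 4.12 (cv2) and the standard library are available. Lean on these libraries where they do the work, as an engineer would, in place of code of your own. Each camera call takes 0.05 s, during which the arm holds its last target. There are 200 camera calls.

## Task

The loose middle tile of the three-tile panel lies off centre on the layout board. Without shifting the tile to make room, slide the metal spacer bar from the front into the joint beside it that is already wide enough, all the way to the back rail, and let go of the bar; then push the wooden wedge, thin end first, into the other, narrow joint until the middle tile is square and tight against the spacer and back against the rail, so that both joints are equal. Finish while still gripping the wedge and keeping it firmly pushed in (about 15 N) so that the tile stays pressed; leave the two steel weights, the glue tube and the tape roll where they are.

Things in the scene. Friction and masses are not known exactly. Their poses are not given: they have to be found in the camera images.
- layout_board: plywood layout board, 178 x 256 x 12 mm, fixed. Origin at bench level under the centre of the middle bay; x points from the open front (robot side) to the back rail, y left, z up. Top at z = +12 mm; front edge x = -115, left edge y = +116, right edge y = -140 mm. In front of the tiles (x < -35 mm) it is bare, but for a pencil and a pen along the right margin (y < -105 mm)
- rail_face (a point): middle of the front face of the back rail, an aluminium angle 20 mm high along the board's back; at the board's x = +35 mm, y = 0, at board-top level
- left_tile (a point): top centre of the left tile, stuck down and immovable: 70 mm along the board's x, 60 mm along y, 12 mm thick, top 24 mm above the bench, at the board's x = 0, y = +72 mm. Its inner edge (y = +42 mm) is the left side of the 84 mm wide bay. A steel weight lies on it
- right_tile (a point): top centre of the right tile, the same as the left one, stuck down at the board's x = 0, y = -72 mm; its inner edge (y = -42 mm) is the right side of the bay. A steel weight lies on it
- tile: loose middle tile, glazed clay, 70 mm along x, 60 mm along y, 12 mm thick, 0.09 to 0.16 kg, flat on the board. Origin: centre of its underside. Parallel to the board within about 1 degree. It starts 7 to 8 mm left or right of the bay's centre (joints about 4 to 5 mm and 19 to 20 mm), up to 2 mm short of the rail. Right place: the board's x = 0, y = 0, joints 12 mm each
- spacer: aluminium spacer bar, 114 mm long (x), 12 mm thick (y), 20 mm high (z), ends chamfered, 0.07 kg, standing on the bench left of the board, long axis within about 12 degrees of the board's x. Origin: centre of its underside. Home in a joint, its centre is at the board's x = -22 mm and 44 mm of it stand out in front of the tiles
- wedge: wooden wedge, 123 mm long, 20 mm high, 0.03 kg, on the bench left of the board, tip along the board's x within about 12 degrees. Origin: underside, middle of its parallel head, 13.8 mm thick (y), 40 mm long (x = -20..+20 mm). Both sides taper: 12 mm thick at x = +42, 8.6 at +85, then a nose to 2 mm at +101 (end +103). With equal joints its origin is at about the board's x = -77 to -70 mm
- weight_left: grey steel block 50 x 50 x 18 mm resting on the left stuck-down tile; origin at the centre of its underside; to stay there
- weight_right: grey steel block 50 x 50 x 18 mm resting on the right stuck-down tile; origin at the centre of its underside; to stay there
- glue_tube: small white and red tube 22 x 84 x 14 mm lying on the bench to the right of the board; to stay there
- tape_roll: roll of masking tape, 100 mm across, 18 mm high, lying behind the board; to stay there

How it is judged:
On the way:
1. the spacer bar lies home in the joint that was already wide enough (its front end within 10 mm of the back rail), let go, and the tile has not been shifted by more than 6 mm ((y of spacer in the frame of layout_board between 0.026 and 0.0395 m or y of spacer in the frame of layout_board between -0.0395 and -0.026 m) and x of spacer in the frame of layout_board between -0.032 and -0.018 m and z of spacer in the frame of layout_board below 0.0145 m and angle between the x axis of spacer and the x axis of layout_board, either way round below 0.06 rad and angle between spacer's own z axis and vertical below 0.06 rad and contact force between the fingers and spacer below 0.3 N and z of tile in the frame of layout_board below 0.0135 m and angle between tile's own z axis and vertical below 0.03 rad and distance of tile from where it was at the start of the episode below 0.006 m), for 0.2 s.
At the end, for the whole second after the job is handed in: Tile flat, centred within 2 mm, within 3 mm of the rail, square within 3 degrees; spacer in one joint within 10 mm of the rail, not held; wedge in the other, gripped over 4 N and pushed in: wedge on tile, tile on spacer, spacer on neighbour over 1.5 N; at rest (x of tile in the frame of layout_board between -0.003 and 0.003 m and y of tile in the frame of layout_board between -0.002 and 0.002 m and angle between the x axis of tile and the x axis of layout_board, either way round below 0.052 rad and z of tile in the frame of layout_board below 0.0135 m and angle between tile's own z axis and vertical below 0.03 rad and x of spacer in the frame of layout_board between -0.032 and -0.018 m and z of spacer in the frame of layout_board below 0.0145 m and angle between the x axis of spacer and the x axis of layout_board, either way round below 0.06 rad and angle between spacer's own z axis and vertical below 0.06 rad and contact force between the fingers and spacer below 0.3 N and ((y of spacer in the frame of layout_board between 0.0325 and 0.0395 m and y of wedge in the frame of layout_board between -0.042 and -0.03 m) or (y of spacer in the frame of layout_board between -0.0395 and -0.0325 m and y of wedge in the frame of layout_board between 0.03 and 0.042 m)) and x of wedge in the frame of layout_board between -0.09 and -0.06 m and z of wedge in the frame of layout_board below 0.018 m and angle between the x axis of wedge and the x axis of layout_board, either way round below 0.1 rad and contact force between the fingers and wedge above 4 N and contact force between tile and wedge above 1.5 N and contact force between each of tile, layout_board and spacer above 1.5 N and linear speed of each of tile, wedge below 0.01 m/s); the arm keeps its last pose, push and grip.
It fails at once if a steel weight, the glue tube or the tape roll is displaced by more than 10 mm (distance of any of weight_left, weight_right, glue_tube, tape_roll from where it was at the start of the episode above 0.01 m).
It also fails if it takes over 72 s, if anything falls off the work surface, if the arm or the gripper's body presses on something with over 40 N, if the wrist force passes 120 N, or if a joint passes its speed limit or range.

## Working session

There is one attempt and no reset: what is moved stays moved. The work goes in short steps, each a Python script; the robot and the scene stay as the last script left them, time stands still between calls to the robot, and variables do not carry over. Pictures are saved under pics/ and viewed, at most 10 in all, crops included, and the job is handed in when it is done.

```bash
mkdir -p pics; ls
python3 - <<'E'
from station import robot
import cv2,numpy as np
np.set_printoptions(precision=4,suppress=True)
for n in("top","side"):
    im=robot.read_camera(n); cv2.imwrite(f"pics/{n}0.png",im[:,:,::-1]); c=robot.get_calibration(n); print(n,c)
print(robot.state())
E
```

```text
pics
top {'mtx': array([[516.1309,   0.    , 325.6632],
       [  0.    , 516.1309, 233.3024],
       [  0.    ,   0.    ,   1.    ]]), 'camera_from_world': array([[ 0.0255, -0.9996,  0.0103, -0.3152],
       [ 0.9879,  0.0268,  0.1526, -0.5044],
       [-0.1528,  0.0062,  0.9882, -0.9089],
       [ 0.    ,  0.    ,  0.    ,  1.    ]])}
side {'mtx': array([[476.525 ,   0.    , 313.4048],
       [  0.    , 476.525 , 237.6261],
       [  0.    ,   0.    ,   1.    ]]), 'camera_from_world': array([[-0.9202, -0.3914,  0.0092,  0.3837],
       [ 0.2142, -0.4837,  0.8486, -0.2872],
       [-0.3277,  0.7829,  0.5289, -0.4637],
       [ 0.    ,  0.    ,  0.    ,  1.    ]])}
{'time': 0.1, 'joints': array([ 1.4861,  0.3593,  0.0112, -0.0003, -1.2241, -0.2881]), 'joint_velocities': array([ 0.0009, -0.0025,  0.0022,  0.001 , -0.0004,  0.0004]), 'effort': array([ -0.0014, -58.4766,  29.4109,   6.9546,  -0.0032,   0.    ]), 'tcp_pos': array([0.2457, 0.6282, 0.2305]), 'orientation': array([ 0.0007,  0.9827, -0.1854, -0.0001]), 'wrist_force': array([ 0.1973,  0.2807, -0.1583]), 'ft_torque': array([-0.0371,  0.0024,  0.0684]), 'gripper_force': 0.0, 'finger_gap': 0.0853680979561421}
```

View pics/top0.png

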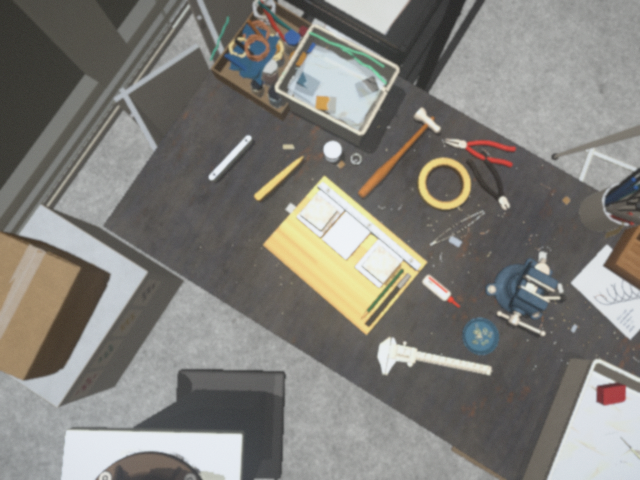

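View pics/side0.png

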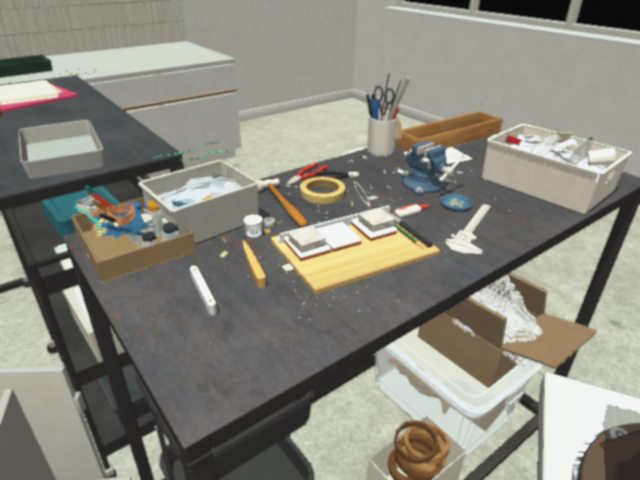

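The top view shows the board with corners at about (322,178), (426,262), (369,332) and (264,243). The spacer runs (213,178)–(250,137), and the wedge runs (257,198)–(304,157) with its tip at the upper right. The side view shows the same objects, with the spacer at (203,290) and the wedge at (254,264). Next I'll enlarge both views and extract contours.

```bash
cat > h.py <<'E'
from station import robot
import cv2,numpy as np
np.set_printoptions(precision=4,suppress=True)
CAL={n:robot.get_calibration(n) for n in("top","side")}
def ray(n,uv):
    c=CAL[n];T=c["camera_from_world"];K=c["mtx"]
    d=np.linalg.inv(K)@[uv[0],uv[1],1]; d=np.array([d[0],-d[1],-d[2]])
    R=T[:3,:3]; return -R.T@T[:3,3],R.T@d
def onplane(n,uv,z):
    o,d=ray(n,uv); return o+d*(z-o[2])/d[2]
def project(n,p):
    c=CAL[n];q=c["camera_from_world"][:3]@np.r_[p,1]; v=c["mtx"]@[q[0],-q[1],-q[2]]; return v[:2]/v[2]
def tri(uvt,uvs):
    o1,d1=ray("top",uvt);o2,d2=ray("side",uvs)
    d1/=np.linalg.norm(d1);d2/=np.linalg.norm(d2)
    s=np.linalg.lstsq(np.c_[d1,-d2],o2-o1,rcond=None)[0]
    a,b=o1+s[0]*d1,o2+s[1]*d2
    return (a+b)/2,np.linalg.norm(a-b)
E
python3 - <<'E'
from h import *
t=cv2.imread("pics/top0.png");s=cv2.imread("pics/side0.png")
def crop(im,x,y,w,h,k): return cv2.resize(im[y:y+h,x:x+w],None,fx=k,fy=k,interpolation=cv2.INTER_CUBIC)
cv2.imwrite("pics/t1.png",crop(t,260,170,190,140,4))
cv2.imwrite("pics/s1.png",crop(s,180,190,265,130,3))
hsv=cv2.cvtColor(t,cv2.COLOR_BGR2HSV); hs=cv2.cvtColor(s,cv2.COLOR_BGR2HSV)
for n,h,im in(("top",hsv,t),("side",hs,s)):
  for nm,lo,hi in(("wood",(8,90,120),(32,255,255)),("light",(0,0,140),(180,60,255))):
    m=cv2.inRange(h,lo,hi)
    for c in cv2.findContours(m,cv2.RETR_EXTERNAL,cv2.CHAIN_APPROX_NONE)[0]:
        a=cv2.contourArea(c);r=cv2.minAreaRect(c);x,y=r[0]
        if 60<a<15000 and 180<x<450 and 120<y<330: print(n,nm,a,np.round(r[0],1),np.round(r[1],1),round(r[2],1))
E
```

```text
top wood 85.5 [358.4 252.7] [ 7.7 14.5] 39.8
top wood 4884.5 [344.4 254.2] [137.8  95. ] 40.2
top wood 2105.0 [444.  183.5] [51. 52.] 90.0
top wood 393.5 [278.7 177.8] [ 8.1 62.4] 48.4
top wood 618.5 [393.3 159.8] [ 9.9 96.9] 45.0
top light 350.0 [436.  287.2] [31.8 12.3] 39.8
top light 63.5 [403.8 280.3] [ 5.1 16.4] 41.6
top light 65.5 [290.4 207.4] [ 8.  10.6] 36.9
top light 4772.0 [356.  238.7] [133.6  46.6] 40.4
top light 286.5 [332.5 150. ] [20.1 18.8] 63.4
top light 366.5 [229.4 157.4] [ 7.  59.5] 43.3
top light 216.5 [427.5 121. ] [29. 12.] 45.0
side wood 411.0 [252.9 263.8] [49.6 11.6] 63.4
side wood 4761.5 [356.7 255.4] [ 63.8 164.3] 81.1
side wood 341.0 [286.3 204.8] [55.2  9.2] 45.0
side wood 950.0 [322.  189.5] [27. 44.] 90.0
side wood 2042.0 [448.6 130.7] [ 30.4 107. ] 82.5
side light 469.0 [203.1 289.2] [53.2 10.7] 63.4
side light 337.5 [252.5 225.5] [23. 19.] 90.0
side light 3007.0 [349.5 229.2] [ 30.  147.1] 75.2
side light 392.0 [449.2 160.1] [23.8 38.8] 53.8
side light 112.0 [428.2 146.3] [ 8.4 23.1] 69.4
```

View pics/t1.png

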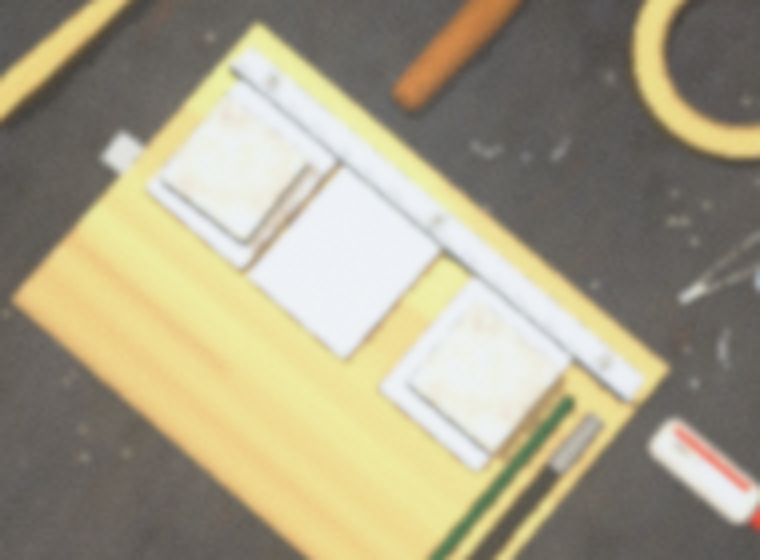

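View pics/s1.png

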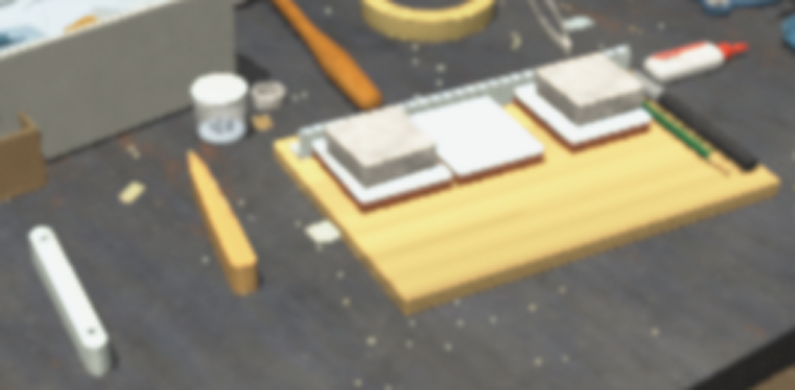

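The wide joint is on the right (crop 4x, around (420,320)) and the narrow one is on the left (around (290,215)). The middle tile's corners in the crop are (343,163), (247,268), (345,358) and (441,255). In the side crop, the spacer's top ends are at (40,232) and (95,345), and the wedge runs from its tip at (190,155) to its head at (245,270).

```bash
cat > m.py <<'E'
from h import *
t=cv2.imread("pics/top0.png");s=cv2.imread("pics/side0.png")
for n in CAL: print(n,"cam at",ray(n,(0,0))[0])
def big(im,lo,hi,c):
    m=cv2.inRange(cv2.cvtColor(im,cv2.COLOR_BGR2HSV),lo,hi)
    for k in cv2.findContours(m,cv2.RETR_EXTERNAL,cv2.CHAIN_APPROX_NONE)[0]:
        if cv2.contourArea(k)>60 and np.hypot(*(np.array(cv2.minAreaRect(k)[0])-c))<6: return k[:,0].astype(float)
def rect(n,k,z):
    P=np.array([onplane(n,p,z)[:2] for p in k])*1000
    r=cv2.minAreaRect(P.astype(np.float32)); return r,cv2.boxPoints(r)
W=((8,90,120),(32,255,255));L=((0,0,140),(180,60,255))
for nm,im,th,c,z in(("board",t,W,(344,254),.012),("spacer",t,L,(229,157),.02),("wedge",t,W,(279,178),.02)):
    r,b=rect("top",big(im,*th,c),z); print(nm,np.round(r[0],1),np.round(r[1],1),round(r[2],2));print(np.round(b,1).tolist())
C=lambda x,y:(260+x/4-.375,170+y/4-.375); S=lambda x,y:(180+x/3-.333,190+y/3-.333)
for nm,a in(("tileBL",(343,163)),("tileFL",(247,268)),("tileFR",(345,358)),("tileBR",(441,255)),("rtFL",(380,386)),("rtFR",(483,470)),("ltFL",(148,187)),("ltFR",(243,270))):
    print(nm,onplane("top",C(*a),.024)*1000)
# heights
kt,ks=big(t,*L,(229,157)),big(s,*L,(203,289)); e=lambda k,i:k[np.argmin(k[:,1]*i)]
for nm,kt,ks in(("spacer",kt,ks),("wedge",big(t,*W,(279,178)),big(s,*W,(253,264)))):
    for i in(1,-1): print(nm,"end",e(kt,i),e(ks,i),*tri(e(kt,i),e(ks,i)))
print("tileFR",*tri(C(345,358),S(460,180))); print("tileBR",*tri(C(441,255),S(543,153)))
E
python3 m.py
```

```text
top cam at [ 0.3674 -0.2959  0.9784]
side cam at [0.2627 0.3743 0.4855]
board [ 479.7 -338.3] [257.  178.7] 50.78
[[329.20001220703125, -381.3999938964844], [467.70001220703125, -494.3999938964844], [630.2000122070312, -295.29998779296875], [491.70001220703125, -182.3000030517578]]
spacer [ 658.4 -113.8] [ 13.9 114.8] 50.28
[[609.7999877929688, -82.4000015258789], [698.0999755859375, -155.8000030517578], [706.9000244140625, -145.10000610351562], [618.5999755859375, -71.80000305175781]]
wedge [ 620.7 -210. ] [ 15.8 119.8] 44.43
[[573.0999755859375, -172.6999969482422], [657.0, -258.29998779296875], [668.2999877929688, -247.1999969482422], [584.4000244140625, -161.60000610351562]]
tileBL [ 559.7062 -337.9414   24.    ]
tileFL [ 508.4901 -294.0628   24.    ]
tileFR [ 467.4869 -340.6844   24.    ]
tileBR [ 517.0934 -384.6898   24.    ]
rtFL [ 454.889  -357.1628   24.    ]
rtFR [ 417.3571 -405.3018   24.    ]
ltFL [ 545.6933 -246.5333   24.    ]
ltFR [ 507.4955 -292.22     24.    ]
spacer end [246. 135.] [192. 265.] [ 0.7    -0.1448  0.0262] 0.003078026927156827
spacer end [211. 180.] [211. 314.] [ 0.6179 -0.0765  0.0017] 0.0018151506673307245
wedge end [300. 157.] [243. 241.] [ 0.6619 -0.249   0.0223] 6.825877863727291e-05
wedge end [257. 200.] [259. 287.] [ 0.5827 -0.1667 -0.0002] 0.00496138749917019
tileFR [ 0.4939 -0.3355 -0.008 ] 0.04792402236574089
tileBR [ 0.5031 -0.3917 -0.0135] 0.039920995449767696
```

```bash
cat >> h.py <<'E'
TH=np.radians(-39.22); O=np.array([.5079,-.3464])
def q(phi): return [0,np.cos(phi/2),np.sin(phi/2),0]
def B(x,y,z,off=(0,0)):
    "board mm -> world m"
    c,s=np.cos(TH),np.sin(TH); x+=off[0];y+=off[1]
    return np.array([O[0]+(c*x-s*y)/1e3,O[1]+(s*x+c*y)/1e3,z/1e3])
def inB(p,off=(0,0)):
    c,s=np.cos(TH),np.sin(TH); d=(np.array(p)[:2]-O)*1e3
    return np.array([c*d[0]+s*d[1]-off[0],-s*d[0]+c*d[1]-off[1]])
def fB(): 
    f=robot.state()["wrist_force"];c,s=np.cos(TH),np.sin(TH); return np.array([c*f[0]+s*f[1],-s*f[0]+c*f[1],f[2]])
E
python3 - <<'E'
from h import *
C=lambda x,y:(260+x/4-.375,170+y/4-.375); S=lambda x,y:(180+x/3-.333,190+y/3-.333)
for a,b in(((247,268),(460,180)),((345,358),(543,153)),((441,255),(490,97))): print("tile",*tri(C(*a),S(*b)))
for k in(0,np.pi,-np.pi):
    for nm,p,ph in(("sp",[.6292,-.0895,.1],np.radians(-39.7)),("bd",B(-140,-36,17),TH),("bd2",B(-60,-36,17),TH),("we",[.5925,-.181,.01],np.radians(-45.6)),("bw",B(-148,40,17),TH)):
        print(nm,k,robot.solve_ik(p,q(ph+k)))
E
```

```text
tile [ 0.507  -0.2946  0.0178] 0.004820181421106939
tile [ 0.468  -0.3409  0.0195] 7.206818945757238e-05
tile [ 0.5178 -0.3845  0.0241] 0.0014720253954736981
sp 0 [ 0.1653  0.4025 -0.2433  0.     -0.925   0.7126]
bd 0 [-0.2313  0.2922 -0.6862  0.     -0.5924  1.1176]
bd2 0 [-0.2998  0.3944 -0.5082  0.     -0.6682  1.1861]
we 0 [ 0.0183  0.4874 -0.3586  0.     -0.7248  0.7566]
bw 0 [-0.0705  0.2934 -0.6843  0.     -0.5932  0.9568]
sp 3.141592653589793 [ 0.1653  0.4025 -0.2433  0.     -0.925  -2.429 ]
bd 3.141592653589793 [-0.2313  0.2922 -0.6862 -0.     -0.5924 -2.024 ]
bd2 3.141592653589793 [-0.2998  0.3944 -0.5082 -0.     -0.6682 -1.9555]
we 3.141592653589793 [ 0.0183  0.4874 -0.3586 -0.     -0.7248 -2.3849]
bw 3.141592653589793 [-0.0705  0.2934 -0.6843 -0.     -0.5932 -2.1848]
sp -3.141592653589793 [ 0.1653  0.4025 -0.2433  0.     -0.925  -2.429 ]
bd -3.141592653589793 [-0.2313  0.2922 -0.6862 -0.     -0.5924 -2.024 ]
bd2 -3.141592653589793 [-0.2998  0.3944 -0.5082 -0.     -0.6682 -1.9555]
we -3.141592653589793 [ 0.0183  0.4874 -0.3586 -0.     -0.7248 -2.3849]
bw -3.141592653589793 [-0.0705  0.2934 -0.6843 -0.     -0.5932 -2.1848]
```

Heights agree with the text to within a few mm. Grasping the spacer.

Run:
```python
from h import *
Q=q(np.radians(-39.7))
robot.goto([.6292,-.0895,.12],Q)
print("down",robot.move_straight([.6292,-.0895,.004],rate=.1,max_force=8),robot.state()["tcp_pos"])
robot.grasp(50); st=robot.state(); print(st["finger_gap"],st["gripper_force"],st["tcp_pos"])
robot.move_straight([.6292,-.0895,.10],rate=.1)
robot.goto(B(-142,-36,80),q(TH)); robot.move_straight(B(-142,-35,30),rate=.08)
robot.wait(.3)
st=robot.state(); print(st["time"],st["finger_gap"],st["tcp_pos"],st["wrist_force"])
t=robot.read_camera("top");s=robot.read_camera("side")
k=lambda im,x,y,w,h,f:cv2.resize(im[y:y+h,x:x+w],None,fx=f,fy=f,interpolation=cv2.INTER_CUBIC)[:,:,::-1]
a=k(t,260,170,190,190,3);b=k(s,270,170,190,190,3)
b=cv2.resize(b,(0,0),fx=.4,fy=.4) if 0 else b
cv2.imwrite("pics/2.png",cv2.resize(np.hstack([a,b]),(800,400),interpolation=cv2.INTER_AREA)); cv2.imwrite("pics/t2full.png",t[:,:,::-1]);cv2.imwrite("pics/s2full.png",s[:,:,::-1])
```

```text
down False [ 0.6298 -0.0894  0.0047]
0.010408758545686849 50.81612527370453 [ 0.6294 -0.0895  0.0042]
8.3667 0.01042631191412235 [ 0.376  -0.2838  0.0304] [-0.57    0.3119 -0.513 ]
```

View pics/2.png

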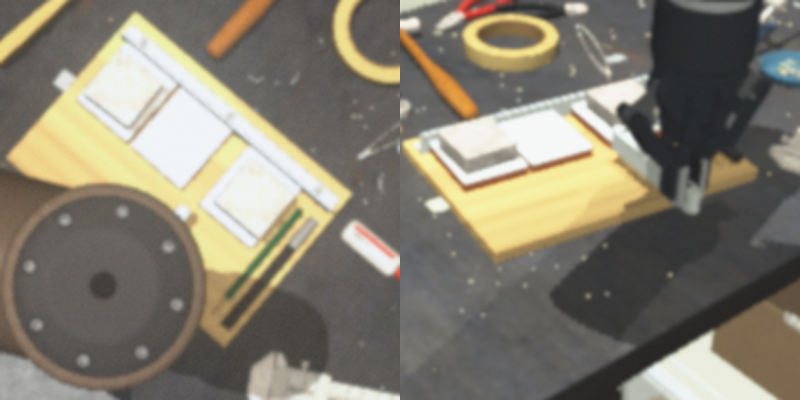

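The top view shows the spacer tip at crop (186,212), just in front of the wide joint, whose mouth runs (182,187)–(203,202). I'll check it against the projected expectation, then insert with a force guard.

Run:
```python
from h import *
t=cv2.imread("pics/t2full.png")
m=cv2.inRange(cv2.cvtColor(t,cv2.COLOR_BGR2HSV),(0,0,120),(180,70,255))
for k in cv2.findContours(m,cv2.RETR_EXTERNAL,cv2.CHAIN_APPROX_NONE)[0]:
    r=cv2.minAreaRect(k)
    if np.hypot(r[0][0]-348,r[0][1]-271)<10:
        P=np.array([onplane("top",p,.046) for p in k[:,0].astype(float)]); pb=np.array([inB(p) for p in P])
        print("tip blob x",pb[:,0].min(),pb[:,0].max(),"y",pb[:,1].min(),pb[:,1].max())
print("tcp",inB(robot.state()["tcp_pos"]))
robot.move_straight(B(-142,-33,17),rate=.05,max_force=8)
print("f0",fB(),robot.state()["tcp_pos"])
hit=robot.move_straight(B(-110,-33,17),rate=.06,max_force=6); print(hit,inB(robot.state()["tcp_pos"]),fB())
if not hit:
    hit=robot.move_straight(B(-75,-33,17),rate=.06,max_force=6); print(hit,inB(robot.state()["tcp_pos"]),fB())
```

```text
tcp [-141.8591  -34.9572]
f0 [ 0.0709  0.8265 -1.6792] [ 0.3768 -0.282   0.0165]
False [-110.3058  -33.2311] [-0.3631 -0.0817 -1.0474]
False [-75.3535 -33.1819] [-0.3139 -0.4431 -0.6122]
```

Run:
```python
from h import *
b=lambda:inB(robot.state()["tcp_pos"])
h=robot.move_straight(B(-75,-42,17),rate=.015,max_force=4); print("right wall",h,b(),fB()); y=b()[1]
robot.move_straight(B(-75,y+1.5,17),rate=.03); print(b(),fB())
h=robot.move_straight(B(-48,y+1.5,17),rate=.03,max_force=8); print("rail",h,b(),fB()); x=b()[0]
robot.move_straight(B(x-.7,y+1.5,16),rate=.03); print(b(),fB(),robot.state()["finger_gap"])
robot.wait(.2)
t=robot.read_camera("top");cv2.imwrite("pics/t3full.png",t[:,:,::-1])
print(robot.state()["time"])
```

```text
right wall True [-75.2876 -34.702 ] [-1.5588  2.7984  1.0918]
[-75.1753 -33.2447] [-0.8881  0.0319 -0.27  ]
rail True [-61.2167 -33.6981] [0.1869 0.1792 2.1986]
[-61.291  -33.1008] [ 1.1479 -0.0419  0.8662] 0.010854570944032988
11.9417
```

Run:
```python
from h import *
robot.let_go(); st=robot.state(); print(st["time"],st["finger_gap"],fB())
robot.move_straight(B(-61.2,-33.2,110),rate=.15)
Q=q(np.radians(-45.6)); robot.goto([.5925,-.181,.12],Q)
t=robot.read_camera("top");s=robot.read_camera("side")
cv2.imwrite("pics/t4full.png",t[:,:,::-1]);cv2.imwrite("pics/s4full.png",s[:,:,::-1])
k=lambda im,x,y,w,h,f:cv2.resize(im[y:y+h,x:x+w],None,fx=f,fy=f,interpolation=cv2.INTER_CUBIC)[:,:,::-1]
cv2.imwrite("pics/4.png",np.hstack([k(t,300,190,130,150,3),k(s,270,200,130,150,3)]))
print(robot.state()["time"])
```

```text
12.65 0.0852570603587647 [-0.0486 -0.6335 -0.0569]
14.3917
```

View pics/4.png

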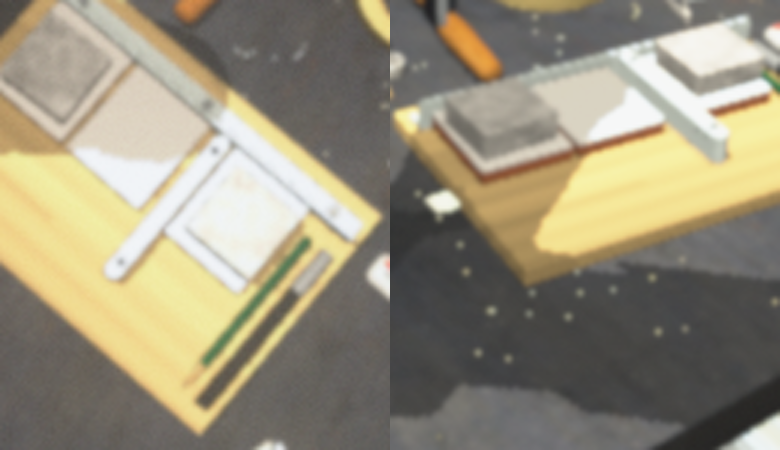

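The spacer now lies in the right joint: in the top crop its front end is at (115,272) and its back end is near (222,138), against the rail. The tile doesn't appear to have moved. I'll check the numbers, then grasp the wedge.

Run:
```python
from h import *
F=lambda x,y:(300+x/3-.333,190+y/3-.333)
for nm,a in(("front L",(104,270)),("front R",(124,277)),("back",(224,137))): print(nm,inB(onplane("top",F(*a),.032)))
for nm,a in(("tileFR",(140,208)),("tileBR",(213,131)),("tileFL",(67,143))): print(nm,inB(onplane("top",F(*a),.024)))
C=lambda x,y:(260+x/4-.375,170+y/4-.375)
for nm,a in(("tileFR0",(345,358)),("tileBR0",(441,255)),("tileFL0",(247,268))): print(nm,inB(onplane("top",C(*a),.024)))
print("down",robot.move_straight([.5925,-.181,.004],rate=.1,max_force=8),robot.state()["tcp_pos"])
robot.grasp(60); st=robot.state(); print(st["finger_gap"],st["gripper_force"],st["tcp_pos"])
robot.move_straight([.5925,-.181,.10],rate=.1)
robot.goto(B(-152,41,80),q(TH)); robot.move_straight(B(-152,41,30),rate=.08); robot.wait(.3)
st=robot.state(); print(st["time"],st["finger_gap"],inB(st["tcp_pos"]),st["wrist_force"])
t=robot.read_camera("top");s=robot.read_camera("side")
cv2.imwrite("pics/t5full.png",t[:,:,::-1]);cv2.imwrite("pics/s5full.png",s[:,:,::-1])
k=lambda im,x,y,w,h,f:cv2.resize(im[y:y+h,x:x+w],None,fx=f,fy=f,interpolation=cv2.INTER_CUBIC)[:,:,::-1]
cv2.imwrite("pics/5.png",np.hstack([k(t,285,195,80,100,5),k(s,290,200,80,100,5)]))
```

```text
front L [-78.3812 -29.7901]
front R [-73.6614 -41.8041]
back [ 32.4788 -32.7024]
tileFR [-34.1894 -21.6205]
tileBR [ 32.3626 -24.9251]
tileFL [-32.8866  39.1611]
tileFR0 [-34.9229 -21.1252]
tileBR0 [ 31.333  -23.8511]
tileFL0 [-32.6356  40.92  ]
down False [ 0.593  -0.181   0.0047]
0.012216878065030723 60.4430365562439 [ 0.5927 -0.181   0.0043]
19.3 0.012055101635186504 [-151.7824   41.1159] [0.0448 0.1333 0.3342]
```

View pics/5.png

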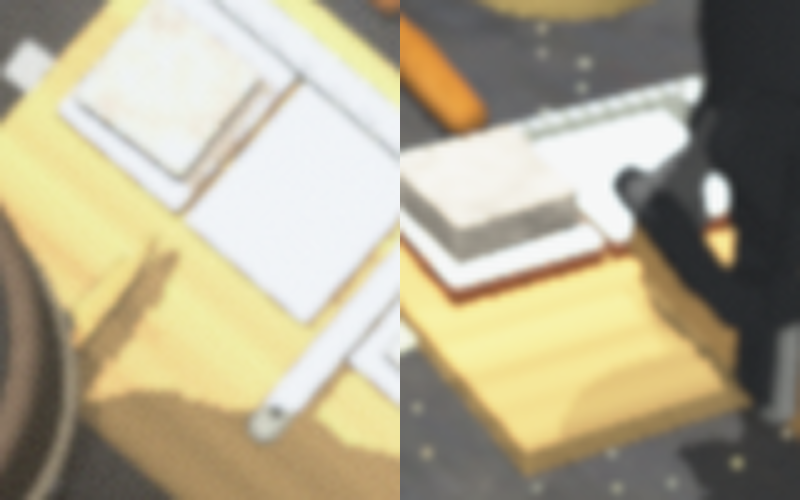

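Run:
```python
from h import *
F=lambda x,y:(285+x/5-.4,195+y/5-.4)
print("tip",inB(onplane("top",F(156,236),.046)),inB(onplane("top",F(156,236),.026)))
for a in((180,209),(188,214),(60,108),(302,322)): print("mouth",a,inB(onplane("top",F(*a),.024)))
print("expected tip px crop",(project("top",B(-152+103,41.1,46))-[285,195]+.4)*5,(project("top",B(-152+103,41.1,26))-[285,195]+.4)*5)
```

```text
tip [-48.9889  40.3028] [-47.0198  42.2333]
mouth (180, 209) [-33.2595  42.2946]
mouth (188, 214) [-32.7379  38.7968]
mouth (60, 108) [-33.6452 101.5217]
mouth (302, 322) [-35.8065 -19.7422]
expected tip px crop [154.3258 234.6085] [154.8236 241.9611]
```

The camera puts the tip at y≈40.3 and the mouth centre at 40.5. The touch on the right wall predicts a TCP y of 41.05, so they agree. Entering with a force guard.

Run:
```python
from h import *
b=lambda:inB(robot.state()["tcp_pos"])
print(robot.move_straight(B(-152,41,17),rate=.05,max_force=8),b(),fB())
for x in(-142,-136,-132,-128):
    h=robot.move_straight(B(x,41,17),rate=.03,max_force=5); print(x,h,b(),fB())
    if h: break
print(robot.state()["time"])
t=robot.read_camera("top")
cv2.imwrite("pics/6.png",cv2.resize(t[195:295,285:385],None,fx=5,fy=5,interpolation=cv2.INTER_CUBIC)[:,:,::-1])
```

```text
False [-152.2467   40.827 ] [0.6382 0.0832 0.1436]
-142 False [-141.9118   40.891 ] [ 0.0729 -0.1089 -1.5954]
-136 False [-135.8455   41.0065] [-0.2404 -0.1594 -0.3947]
-132 False [-131.7912   41.0359] [ 0.7141  0.5979 -0.0405]
-128 False [-128.1963   40.7315] [-0.9033 -0.6631 -0.3868]
21.2083
```

View pics/6.png

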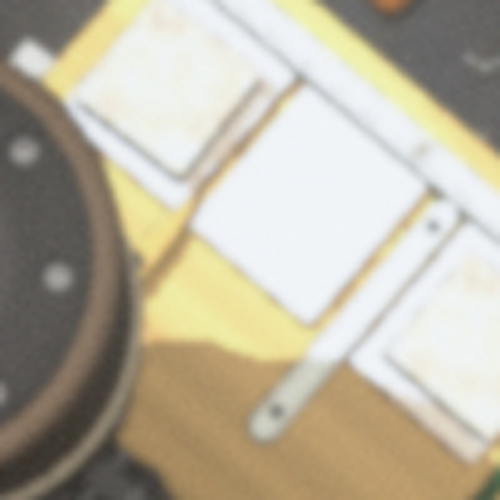

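The wedge nose, at about (190,195), has entered the narrow joint without resistance. Driving it in, following the taper with lateral force correction.

Run:
```python
from h import *
b=lambda:inB(robot.state()["tcp_pos"])
def force():
    return np.mean([fB() for _ in range(4) if robot.wait(.03) is None],axis=0)
tk=lambda xw:np.interp(xw,[20,42,85,101,103],[13.8,12,8.6,2,1.5])
x=-128; adj=0.
while x<-58:
    x+=4 if x<-84 else 1
    y=42-max(tk(-35-x),4.3)/2+1.1+adj
    robot.move_straight(B(x,y,17),rate=.04); f=force()
    print(x,round(y,2),b(),f)
    if abs(f[1])>2: adj+=np.clip(.12*f[1],-.5,.5)
    if f[0]<-11 or abs(f[1])>25 or robot.state()["time"]>48: break
print(robot.state()["time"],robot.state()["finger_gap"],adj)
```

```text
-124 39.62 [-123.6752   39.6893] nan
  return _methods._mean(a, axis=axis, dtype=dtype,
  ret = ret.dtype.type(ret / rcount)
Traceback (most recent call last):
IndexError: invalid index to scalar variable.
```

```bash
cat > d.py <<'E'
from h import *
b=lambda:inB(robot.state()["tcp_pos"])
def force():
    r=[]
    for _ in range(4): robot.wait(.03); r.append(fB())
    return np.mean(r,axis=0)
tk=lambda xw:np.interp(xw,[20,42,85,101,103],[13.8,12,8.6,2,1.5])
E
python3 - <<'E'
from d import *
x=-124; adj=0.
while x<-58:
    x+=4 if x<-84 else 1
    y=42-max(tk(-35-x),4.3)/2+1.1+adj
    robot.move_straight(B(x,y,17),rate=.04); f=force()
    print(x,round(y,2),b(),f)
    if abs(f[1])>2: adj+=np.clip(.12*f[1],-.5,.5)
    if f[0]<-11 or abs(f[1])>25 or robot.state()["time"]>48: break
print(robot.state()["time"],robot.state()["finger_gap"],adj)
E
```

```text
-120 38.8 [-119.6925   38.9371] [ 0.5085 -0.071  -0.049 ]
-116 38.64 [-115.8887   38.7005] [-0.063  -0.4729 -0.4812]
-112 38.48 [-111.9703   38.4919] [ 0.1404  0.2155 -0.6224]
-108 38.33 [-107.9556   38.3022] [-0.141   0.4688 -0.0844]
-104 38.17 [-103.9888   38.1369] [-0.1849 -0.0487 -0.5248]
-100 38.01 [-100.0206   37.9627] [-0.5996 -0.1841 -0.6035]
-96 37.85 [-95.9684  37.8672] [-0.0888 -0.1521 -0.4483]
-92 37.69 [-91.9491  37.6887] [-0.1405  0.344  -0.2086]
-88 37.53 [-87.9728  37.5119] [-0.0399  0.0916 -0.3887]
-84 37.38 [-83.9716  37.35  ] [-0.0336 -0.192  -0.8615]
-83 37.34 [-83.002  37.341] [-0.0138  0.2954  0.4111]
-82 37.3 [-81.8996  37.3524] [ 0.801   0.0472 -0.7326]
-81 37.26 [-80.9561  37.2683] [ 0.043   0.5211 -0.355 ]
-80 37.22 [-79.9725  37.2191] [ 0.0903  0.7052 -0.5986]
-79 37.18 [-78.9452  37.2173] [-0.238   0.9659 -0.2932]
-78 37.14 [-77.9576  37.2188] [-0.8112  2.371  -0.5462]
-77 37.38 [-76.9727  37.3305] [-1.0155  1.1493 -0.4379]
-76 37.34 [-76.1375  37.3043] [-1.5595  1.4541 -0.0628]
-75 37.3 [-75.2866  37.2217] [-3.3933  2.7995 -0.2642]
-74 37.6 [-74.5932  37.271 ] [-4.6565  1.7579  0.0929]
-73 37.56 [-73.9079  37.2364] [-5.6191  2.366   0.9453]
-72 37.8 [-73.4518  37.2598] [-7.2798  1.8914  1.224 ]
-71 37.76 [-72.9307  37.1904] [-9.3603  2.924   1.2466]
-70 38.07 [-72.7108  37.2143] [-10.718    3.0203   3.3309]
-69 38.39 [-72.6446  37.2001] [-14.8104   2.983    7.1319]
31.2333 0.01218791333270472 1.9756583280988014
```

Run:
```python
from d import *
robot.wait(.5); print(b(),force(),robot.state()["tcp_pos"],robot.state()["gripper_force"])
t=robot.read_camera("top");s=robot.read_camera("side")
k=lambda im,x,y,w,h,f:cv2.resize(im[y:y+h,x:x+w],None,fx=f,fy=f,interpolation=cv2.INTER_CUBIC)[:,:,::-1]
cv2.imwrite("pics/7.png",np.hstack([k(t,300,190,80,100,5),k(s,310,190,80,100,5)]))
```

```text
[-72.6515  37.1671] [-14.7822   3.6956   7.305 ] [ 0.4752 -0.2716  0.0163] 61.05237543582916
```

View pics/7.png

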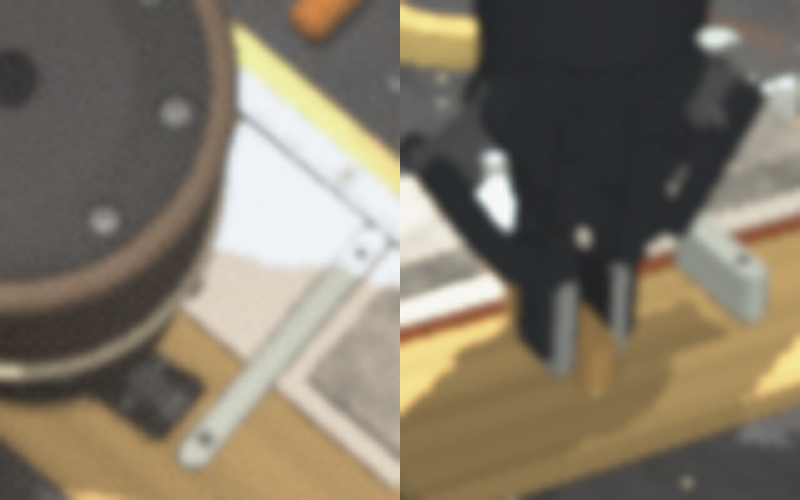

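The tile sits tight against the spacer and the rail, with no gap along the spacer from (270,370) to (360,240). The wedge is gripped and pushed at 14.8 N, with x at -72.7 mm, inside the expected range. Handing in.

```bash
python3 -c "
from station import robot
print(robot.job_done(), robot.state()['time'])"
```

```text
the job is handed in; nothing more can be done
the job is handed in; nothing more can be done
```

I handed the job in, though no verdict came back: the spacer is home in the right joint and released, and the wedge is held in the left joint at about 15 N with the tile tight against the spacer and rail.

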